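Seat the slide carrier on the imager's two pins and bolt it down

TASK

Load the slide imager: pick up the aluminium slide carrier by its fin and hang it on the imager's two locating pins, both holes at once, feeling gently for the pins until the carrier lies fully home and flat on the black stage - never force or drop it. Then slide the retaining bolt fully forward over the carrier's edge, let go, and leave everything else on the bench where it is.

Things in the scene. Friction and masses are not known exactly. Their poses are not given: they have to be found in the camera images.
- carrier_grip (a point): Loose slide carrier: aluminium frame 100 mm (x) by 208 mm (y), 6 mm thick, about 0.23 to 0.38 kg, flat on the bench. A fin stands at its middle, 50 mm long (x), 10 mm thick (y), from 6 to 54 mm above the underside. This point is in the fin, 40 mm above the underside; z up. Slides are fixed either side of the fin, below the plate's top. May be seated either way round.
- hole_a (a point): Centre, on the carrier's underside, of the round through hole at the carrier's y = +70 mm, x = 0; 10.4 mm across. The plate is solid around it from 36 to 104 mm from the carrier's middle (along y), over the full 100 mm width.
- hole_b (a point): The like hole at the carrier's y = -70 mm.
- imager: Slide imager, fixed: white base 190 mm (x) by 270 mm (y), 50 mm high; origin at the centre of its underside, z up, -x side towards the robot. On it a black stage plate 110 by 200 mm with two pins, and the bolt at its -x side. With the carrier seated, carrier_grip is 104 mm above the bench. The force between carrier and imager must stay below 25 N.
- stage_park (a point): Fixed mark on the imager at its x = 30, y = 0, z = 64 mm: where the centre of the stage's top would be if parked. The stage was cranked off towards the imager's +y: its centre is now 4 to 32 mm from this mark (x and height as here), held by a brake (60 N). How far is NOT measured: feel for the pins or look. Under more than 6 N the stage sinks on springs, 4 N/mm, up to 4 mm.
- pin_tip_park (a point): Fixed mark 12 mm above stage_park, at pin-tip height. The pins are 8 mm steel, 12 mm tall, the top 1.5 mm tapered to 5.6 mm, 70 mm either side of the stage's centre along y, so they stand 4 to 32 mm to the +y of their parked places. A carrier resting lightly on the tips can be slid along y until both pins drop into its holes; it then goes down 12 mm.
- bolt (a joint): Retaining bolt on the imager, sliding along the imager's +x (away from the robot): 0 = open, 0.020 m = fully forward at its stop, tongue 10 mm over the edge of a seated carrier. About 2.5 N of friction; stays where left; starts at 0 to 3 mm. It must stay open until the carrier is seated.
- bolt_post (a point): Centre of the bolt's black thumb post, 12 mm (x) by 24 mm (y), from 77 to 99 mm above the bench; at x = -52, y = 0 mm of the imager with the bolt open, and moves with the bolt. Below it the steel tongue (30 mm wide, from 18 mm behind to 22 mm ahead of the post) lies between cheeks 78 mm high. Push the post from the robot's side or pinch it from above.
- oil: small amber dropper bottle, 28 mm across, 62 mm tall, origin at the centre of its underside; a bystander between the imager and the carrier
- slide_box: closed grey plastic slide box, 70 x 150 x 34 mm, origin at the centre of its underside; a bystander
- jar: glass specimen jar, 56 mm across, 75 mm tall, origin at the centre of its underside; a bystander
- beaker: open glass beaker, 70 mm across, 85 mm tall, origin at the centre of its underside; a bystander
- petri: shut clear petri dish, 94 mm across, 18 mm tall, origin at the centre of its underside; a bystander
- wedge: small dark rubber block, 32 x 20 x 18 mm, origin at the centre of its underside; a bystander near the robot
There are look-alikes about, which are no part of the job. Leave any orange or yellow look-alike of the part that bears carrier_grip alone.

How it is judged:
By the outcome, as a careful person would: the job done as asked, in the order asked, and still so for the second after the job is handed in, with the robot touching nothing.
It also fails if it takes over 67 s, if anything falls off the work surface, if the arm or the gripper's body presses on something with over 40 N, if the wrist force passes 120 N, or if a joint passes its speed limit or range.

ROBOT

A 7-joint arm with a two-finger parallel gripper is mounted at the origin on the work surface. World frame = base frame: x ahead of the robot, y to its left, z up, the work surface at z = 0. Lengths are in m, angles in rad, forces in N, time in s.
With the tool pointing down it reaches from about 0.425 to 0.95 m from the base axis. Payload 4.7 kg.
Tool frame: the origin (TCP) lies on the centre line of the jaws, within the pads' length; the fingertips stand robot.nose_length ahead of it and the grasp point (between the pads) lies 8 mm behind it (robot.nose_length is the distance from the TCP to the fingertips, in m); z points along the fingers, y is the line along which they close (so a half turn about z gives the same grasp; the last joint's range is limited). The gripper opens to 85 mm and grips with 20 to 120 N. Pads are 22 mm wide; open, the fingers measure 114 mm over their backs; the gripper's body (76 mm by 85 mm) begins 54 mm behind the grasp point. The pads swing forward as they close: fully open they stand 13 mm farther back than shut.
Start: joints at [1.128, 0.469, -0.049, 1.532, 0.024, 1.141, -0.082], TCP at [0.271, -0.618, 0.242] pointing down, gripper open.
Joint ranges: [-2.59, 2.59], [-0.33, 1.99], [-1.39, 1.29], [0.1, 2.45], [-1.04, 4.18], [0.21, 1.99], [-2.66, 2.66]. Speed limits (rad/s): [2.57, 2.57, 3.14, 3.14, 3.14, 3.14, 3.14].

INTERFACE

Orientations are given as [roll, pitch, yaw] about the fixed x, y, z axes, in that order (R = Rz(yaw) Ry(pitch) Rx(roll)).
In Python, from plant import robot gives the robot as it stands. Calls block until the motion is done:
- robot.goto(position, orientation): joint-space move of the TCP to a pose.
- robot.move_straight(position, vel=0.15, attitude=None, contact_N=None): straight line of the TCP; attitude=None keeps the orientation; vel is the mean speed in m/s. With contact_N (N) it stops when the force on the tool has changed by that much, and returns True; else False.
- robot.move_joints(angles): joint-space move.
- robot.grip(opening, strength=None): opening from 0.0 (shut) to 1.0 (fully open); strength is the grip in N (None keeps the last); returns when the fingers have stopped.
- robot.sleep(seconds).
- robot.inverse_kinematics(position, orientation): joint angles nearest the present ones, or None.
- robot.sense(): the state.
- robot.grab_frame(name): name is "scene" or "top" or "wrist"; returns a dict with "image" (400x640x3 uint8, red, green, blue), "range_z" (400x640 float32, m along the optical axis (not along the pixel's ray), 0 where there is no reading), "fx", "fy", "cx", "cy" (pixels), "dist_coeffs" ([k1, k2, p1, p2, k3] as OpenCV has them; the pictures are not rectified), "R" (3x3) and "t" (3): a world point X has camera coordinates R X + t. Camera axes: x right, y down, z forward; pixel columns grow to the right and rows downward; lengths in m; the calibration is good to about 2 mm. A picture is of the moment at which its call begins.
A pose or a line that the arm cannot do raises robot.IKError and nothing moves.
- robot.close_job(): hands the job in; it is judged then, once.
The state is a dict: "t": time; "joint_pos": joint angles; "joint_velocities": joint speeds; "effort": joint torques, N m; "tcp_pos": TCP position; "tcp_rot": TCP orientation; "wrist_force": force on the tool from outside, world axes, zero at the start; "torque": the same for the moment, N m; "opening": opening from 0.0 (shut) to 1.0 (fully open); "gripper_force": force on a finger pad.
Only numpy, scipy, OpenCV 4.12 (cv2) and the standard library are available. Lean on these libraries where they do the work, as an engineer would, in place of code of your own. Each camera call takes 0.05 s, during which the arm holds its last target. There are 200 camera calls.

## Working session

There is one attempt and no reset: what is moved stays moved. The work goes in short steps, each a Python script; the robot and the scene stay as the last script left them, time stands still between calls to the robot, and variables do not carry over. Pictures are saved under pics/ and viewed, at most 10 in all, crops included, and the job is handed in when it is done.

```bash
ls; mkdir -p pics
cat > h.py <<'E'
import numpy as np, cv2
from plant import robot
def cam(n):
    f=robot.grab_frame(n); f['K']=np.array([[f['fx'],0,f['cx']],[0,f['fy'],f['cy']],[0,0,1.]]); f['d']=np.array(f['dist_coeffs'],float)
    f['R']=np.array(f['R']);f['t']=np.array(f['t']);return f
def onplane(f,uv,z):
    p=cv2.undistortPoints(np.array(uv,float).reshape(-1,1,2),f['K'],f['d']).reshape(-1,2)
    r=np.c_[p,np.ones(len(p))]@f['R']; c=-f['R'].T@f['t']
    return c+r*((z-c[2])/r[:,2])[:,None]
def cloud(f):
    v,u=np.mgrid[0:400,0:640]
    p=cv2.undistortPoints(np.stack([u,v],-1).reshape(-1,1,2).astype(float),f['K'],f['d']).reshape(-1,2)
    z=f['range_z'].reshape(-1,1)
    return ((np.c_[p,np.ones(len(p))]*z-f['t'])@f['R']).reshape(400,640,3)
def proj(f,X):
    return cv2.projectPoints(np.array(X,float).reshape(-1,3),cv2.Rodrigues(f['R'])[0],f['t'],f['K'],f['d'])[0].reshape(-1,2)
def save(n,im): cv2.imwrite('pics/'+n,cv2.cvtColor(im,cv2.COLOR_RGB2BGR))
E
python3 - <<'E'
from h import *
import pickle
for n in('top','scene'):
    f=cam(n); save(n+'0.png',f['image']); pickle.dump(f,open(n+'0.pkl','wb')); print(n,-f['R'].T@f['t'],f['R'][2],f['fx'])
s=robot.sense(); print(s,robot.nose_length)
E
```

```text
pics
top [ 0.38983347 -0.09227322  1.18102346] [ 0.12439231 -0.00247264 -0.99223003] 416.7868513100679
scene [1.1734632  0.09251452 0.89358538] [-0.61946336 -0.17436501 -0.76541622] 412.95553630181536
{'t': 0.1, 'joint_pos': array([ 1.12809217,  0.46938703, -0.04858282,  1.53354535,  0.02407532,
        1.14096713, -0.0823134 ]), 'joint_velocities': array([-0.00026461, -0.00099671,  0.00041816, -0.00305557,  0.00028779,
        0.00020377,  0.00088641]), 'effort': array([ 1.09315995e-03, -5.11515391e+01, -4.68647538e-02, -2.38390464e+01,
        1.08277958e-02,  4.34552654e-03, -4.72698480e-05]), 'tcp_pos': array([ 0.27123453, -0.61758092,  0.24136092]), 'tcp_rot': array([-3.13987055e+00,  4.03641533e-05,  4.13798040e-01]), 'wrist_force': array([ 0.14557977, -0.57116532, -0.83333292]), 'torque': array([ 0.04447781, -0.00244396,  0.04996857]), 'gripper_force': 0.0, 'opening': 1.00668727982191} 0.011
```

View pics/top0.png

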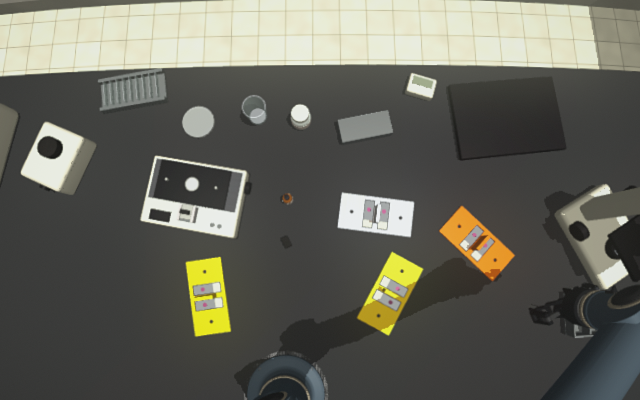

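View pics/scene0.png

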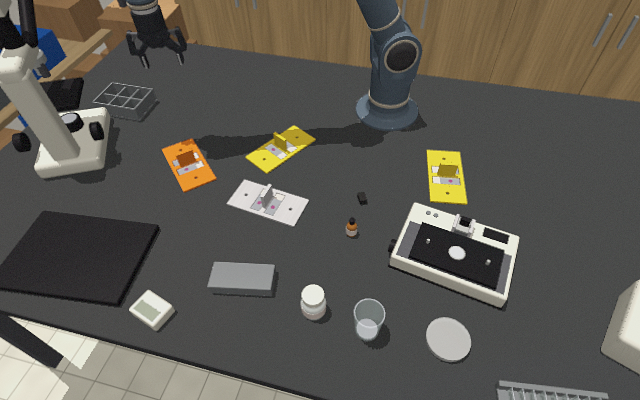

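The top view shows the aluminium carrier at (376,214). The look-alikes are yellow at (208,296), yellow at (391,293) and orange at (477,243), so I choose the grey-white one. The imager is at (195,197), with pins near (166,178) and (216,187), the post near (186,212), and the oil bottle at (287,199).

Run:
```python
from h import *
import pickle
f=pickle.load(open('top0.pkl','rb')); im=f['image']; 
hsv=cv2.cvtColor(im,cv2.COLOR_RGB2HSV)
m=((hsv[...,2]>150)&(hsv[...,1]<50)).astype(np.uint8); m[:120]=0
m=cv2.morphologyEx(m,cv2.MORPH_CLOSE,np.ones((5,5),np.uint8))
cs,_=cv2.findContours(m,cv2.RETR_EXTERNAL,cv2.CHAIN_APPROX_NONE)
for c in cs:
    a=cv2.contourArea(c)
    if a<1000 : continue
    for z in (0.006,0.05):
        P=onplane(f,c[:,0],z)[:,:2]*1000
        r=cv2.minAreaRect(P.astype(np.float32)); print(cv2.boundingRect(c),a,z,np.round(r[0],1),np.round(r[1],1),round(r[2],2))
C=cloud(f)
for n,(u,v) in dict(fin=(376,214),disc=(192,184),pa=(166,178),pb=(216,187),post=(186,212)).items():
    print(n,np.round(C[v-1:v+2,u-1:u+2].reshape(-1,3).mean(0),4), np.round(onplane(f,[(u,v)],.076),4))
# fin: high cloud points near carrier
def hi(box,lo,hiz):
    u0,v0,u1,v1=box; S=C[v0:v1,u0:u1].reshape(-1,3); S=S[(S[:,2]>lo)&(S[:,2]<hiz)]; return S
S=hi((335,190,418,240),.03,.07); print('finpts',len(S),S.mean(0),S.min(0),S.max(0))
S=hi((170,195,205,228),.085,.11); print('post',len(S),S.mean(0) if len(S) else 0)
# holes: dark spots on carrier
g=cv2.cvtColor(im,cv2.COLOR_RGB2GRAY)
for (u,v) in ((351,211),(401,217)):
    w=255-g[v-6:v+7,u-6:u+7].astype(float); w=np.clip(w-80,0,None); y,x=np.mgrid[v-6:v+7,u-6:u+7]
    q=((x*w).sum()/w.sum(),(y*w).sum()/w.sum()); print('hole',q,onplane(f,[q],.006))
a=cv2.resize(im[145:250,130:260],None,fx=5,fy=5,interpolation=cv2.INTER_CUBIC)[:, :650]
b=cv2.resize(im[185:245,330:420],None,fx=5,fy=5,interpolation=cv2.INTER_CUBIC)
save('crop1.png',a);save('crop2.png',b)
```

```text
(338, 193, 76, 44) 2525.5 0.006 [ 492.1 -256.5] [208.9 102.1] 82.1
(338, 193, 76, 44) 2525.5 0.05 [ 488.3 -250.4] [201.1  98.3] 82.1
(562, 184, 66, 105) 1944.5 0.006 [ 420.2 -946.5] [265.4 179.7] 28.24
(562, 184, 66, 105) 1944.5 0.05 [ 419.1 -914.5] [255.5 173. ] 28.24
(140, 156, 107, 82) 6257.0 0.006 [550.9 265.1] [278.7 196. ] 79.35
(140, 156, 107, 82) 6257.0 0.05 [544.9 251.7] [268.3 188.6] 79.35
(21, 122, 63, 69) 2499.0 0.006 [676.3 709.4] [149.2 178.8] 67.04
(21, 122, 63, 69) 2499.0 0.05 [665.6 679.4] [143.7 172.1] 67.04
fin [ 0.4894 -0.2518  0.0452] [[ 0.4867 -0.2475  0.076 ]]
disc [0.5744 0.2514 0.0637] [[0.5724 0.2476 0.076 ]]
pa [0.591  0.3231 0.0689] [[0.5897 0.3204 0.076 ]]
pb [0.5647 0.1834 0.0683] [[0.5634 0.1815 0.076 ]]
post [0.4943 0.255  0.0972] [[0.4963 0.2618 0.076 ]]
finpts 85 [ 0.49290725 -0.25519135  0.05022679] [ 0.46823573 -0.26260484  0.03089836] [ 0.51634827 -0.24799087  0.05757564]
post 43 [0.49739653 0.26106554 0.09733703]
hole (np.float64(351.12987012987014), np.float64(211.11502782931353)) [[ 0.50169994 -0.18687863  0.006     ]]
hole (np.float64(399.994140625), np.float64(217.431640625)) [[ 0.48234051 -0.32549388  0.006     ]]
```

View pics/crop1.png

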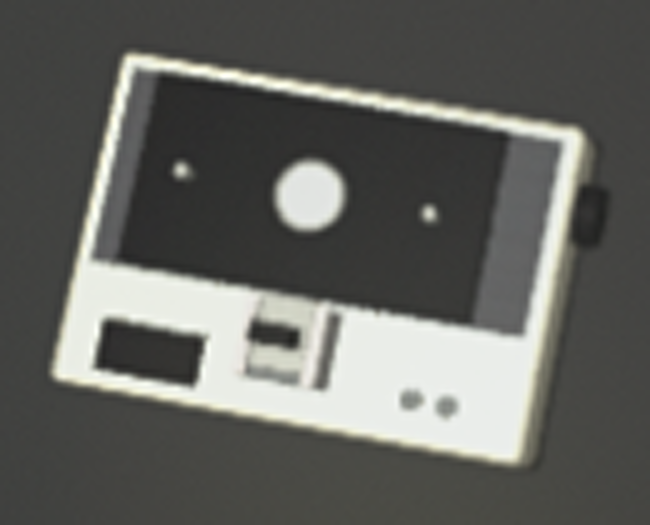

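View pics/crop2.png

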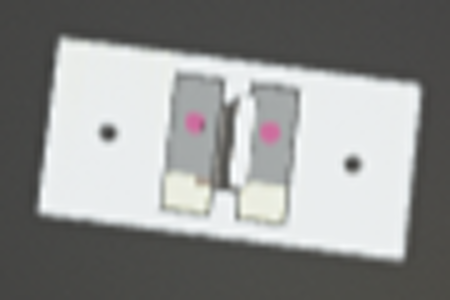

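The crops show the stage with pins at crop1 (182,170) and (429,213), which is about pixels (166.4,179) and (215.8,187.6). The post is at about (185,211). The aluminium carrier has holes at crop2 (109,133) and (353,164), with a grey fin upright between the slides, so the choice is confirmed. Next I look with the wrist camera over the imager and then over the carrier, from the same relative pose so that calibration bias cancels.

Run:
```python
from h import *
import pickle
pi=np.pi
print(robot.inverse_kinematics([.5765,.251,.326],[pi,0,-.186]),robot.inverse_kinematics([.492,-.2563,.256],[pi,0,-.139]))
robot.goto([.5765,.251,.326],[pi,0,-.186]); robot.sleep(.3)
f=cam('wrist'); s=robot.sense(); f['s']=s; pickle.dump(f,open('wi.pkl','wb')); save('wi.png',f['image']); print(s['t'],s['tcp_pos'],s['tcp_rot'])
robot.goto([.492,-.2563,.256],[pi,0,-.139]); robot.sleep(.3)
g=cam('wrist'); s=robot.sense(); g['s']=s; pickle.dump(g,open('wc.pkl','wb')); save('wc.png',g['image']); print(s['t'],s['tcp_pos'],s['tcp_rot'])
save('w2.png',np.vstack([cv2.resize(f['image'],(480,300)),cv2.resize(g['image'],(480,300))]))
```

```text
[ 0.12028589  0.46369004 -0.86655868  1.50426991  0.35778255  1.33925713
 -2.53320539] [ 0.50843269  0.26561699 -0.12718441  1.80056791  0.03780751  1.0777529
 -1.34203452]
3.6833 [0.57656232 0.25083079 0.32597366] [ 3.14151342e+00  4.25459311e-05 -1.86234424e-01]
5.9167 [ 0.49223185 -0.25594013  0.25604106] [-3.14153189e+00 -1.10842206e-04 -1.38303753e-01]
```

View pics/w2.png

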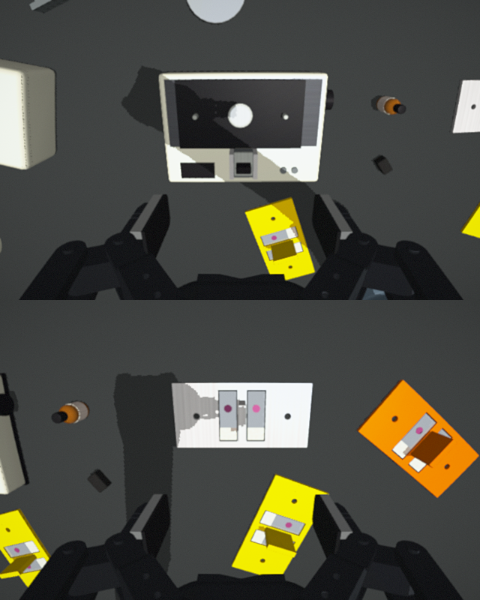

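Wrist views (full-resolution pixels): pins near (260,156) and (381,156), carrier holes near (261,155) and (384,155), and the fin edge-on at about (322,150). The view is clear. Now I refine these and compare.

Run:
```python
from h import *
import pickle
f=pickle.load(open('wi.pkl','rb'));g=pickle.load(open('wc.pkl','rb'))
def cen(F,u,v,bright,r=7):
    G=cv2.cvtColor(F['image'],cv2.COLOR_RGB2GRAY)[v-r:v+r+1,u-r:u+r+1].astype(float)
    if not bright: G=255-G
    w=np.clip(G-(G.max()+np.median(G))/2,0,None); n,lab=cv2.connectedComponents((w>0).astype(np.uint8))
    y,x=np.mgrid[v-r:v+r+1,u-r:u+r+1]; k=max(range(1,n),key=lambda i:w[lab==i].sum()); w=w*(lab==k)
    return (x*w).sum()/w.sum(),(y*w).sum()/w.sum(),(lab==k).sum()
def rep(F,A,z,n):
    P=onplane(F,[a[:2] for a in A],z); d=P[0]-P[1]
    print(n,np.round(A,2).tolist(),np.round(P,4).tolist(),'mid',np.round(P.mean(0),4),'len',np.linalg.norm(d),'yaw',np.arctan2(-d[0],d[1]))
rep(f,[cen(f,260,156,1),cen(f,381,156,1)],.076,'pins')
rep(g,[cen(g,261,155,0),cen(g,384,155,0)],.005,'holes')
C=cloud(g); S=C[100:200,225:420].reshape(-1,3); S=S[(S[:,2]>.035)&(S[:,2]<.07)]; print('fin',len(S),S.min(0),S.max(0),S.mean(0))
m=((cv2.cvtColor(g['image'],cv2.COLOR_RGB2HSV)[...,2]>110)&(cv2.cvtColor(g['image'],cv2.COLOR_RGB2HSV)[...,1]<60)).astype(np.uint8); m=cv2.morphologyEx(m[90:215,215:430],cv2.MORPH_CLOSE,np.ones((15,15)))
c=max(cv2.findContours(m,0,1)[0],key=cv2.contourArea)[:,0]+[215,90]; P=onplane(g,c,.006)[:,:2]*1000; print(cv2.minAreaRect(P.astype(np.float32)))
pi=np.pi
for y in (0,pi): print(robot.inverse_kinematics([.492,-.2563,.04],[pi,0,-.139+y]),robot.inverse_kinematics([.5765,.251,.15],[pi,0,-.186+y]))
save('fin.png',cv2.resize(g['image'][105:205,220:425],None,fx=3,fy=3,interpolation=cv2.INTER_CUBIC))
```

```text
pins [[259.28, 156.06, 36.0], [380.82, 155.89, 28.0]] [[0.5901, 0.321, 0.076], [0.5646, 0.1838, 0.076]] mid [0.5774 0.2524 0.076 ] len 0.13962381257362885 yaw -0.18352401437534813
holes [[261.61, 154.54, 51.0], [383.2, 154.79, 50.0]] [[0.5037, -0.1878, 0.005], [0.4844, -0.3263, 0.005]] mid [ 0.494  -0.2571  0.005 ] len 0.13991673037057478 yaw -0.1385456599216169
fin 482 [ 0.46962738 -0.26487809  0.03669667] [ 0.51853341 -0.2501519   0.05552829] [ 0.496102   -0.2573919   0.05265657]
((494.25341796875, -257.4270324707031), (208.96994018554688, 100.6084976196289), 82.237548828125)
[ 0.88817413  0.62709238 -0.64285357  1.95912601  0.55166815  0.73580051
 -1.79478874] [-0.03924596  0.56102373 -0.61732418  1.71494156  0.3779903   0.9872582
 -2.5526329 ]
[ 1.2605584   1.01068449 -1.31057679  1.94069875  1.10013231  1.16439654
  0.92561652] [ 0.32145845  0.90963233 -1.33463699  1.69547115  0.91836649  1.30819776
  0.18145358]
```

Distances check: pins 139.6 mm and holes 139.9 mm apart, outline 209×100.6 mm. All are consistent with the given sizes, so I grasp the fin and lift.

Run:
```python
from h import *
import pickle
pi=np.pi; A=[pi,0,-.1385]
robot.move_straight([.494,-.2571,.10],vel=.2,attitude=A)
robot.move_straight([.494,-.2571,.032],vel=.08,attitude=A)
robot.sleep(.2);print(robot.sense()['tcp_pos'],robot.sense()['wrist_force'])
robot.grip(0.0,70); s=robot.sense(); print(s['opening'],s['gripper_force'],s['wrist_force'],s['tcp_pos'])
robot.move_straight([.494,-.2571,.24],vel=.15); robot.sleep(.3)
s=robot.sense(); print(s['t'],s['opening'],s['wrist_force'],s['torque'],s['tcp_pos'])
g=cam('wrist'); pickle.dump(g,open('wg.pkl','wb')); save('wg.png',g['image'])
f=cam('top'); C=cloud(f); pickle.dump(f,open('tg.pkl','wb'))
```

```text
[ 0.49428091 -0.25727788  0.03248666] [-0.30084126  0.82834863  0.71011226]
0.11115948744373633 68.70458006858826 [-1.21024355  0.2756647   1.60243144] [ 0.49406743 -0.25713092  0.03213689]
10.5583 0.10559197061202699 [-0.44339113  0.82919164 -3.49183148] [-0.03007883  0.0327289   0.02235589] [ 0.49392379 -0.25699033  0.23965942]
```

View pics/wg.png

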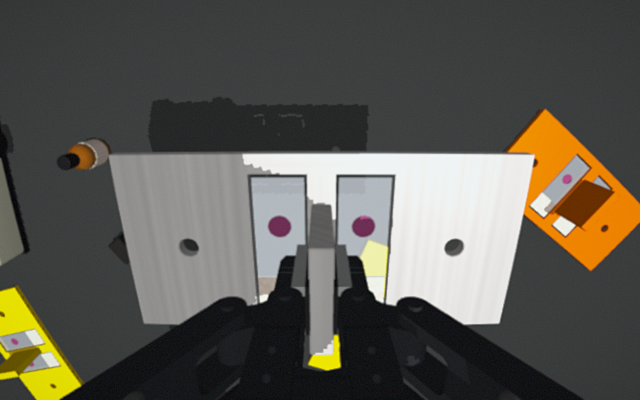

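The carrier is held flat by its fin, with holes visible at (189,247) and (454,247). I measure the in-hand hole offset from this view, carry the carrier over the oil at height, and come down above the pins.

Run:
```python
from h import *
import pickle
g=pickle.load(open('wg.pkl','rb')); G=cv2.cvtColor(g['image'],cv2.COLOR_RGB2GRAY)
# hole top-rim ellipse centres
E=[]
for u,v in((189,247),(454,247)):
    p=G[v-20:v+21,u-20:u+21]; m=(p<(p.max()*.65)).astype(np.uint8); n,l=cv2.connectedComponents(m); k=l[20,20]
    c=cv2.findContours((l==k).astype(np.uint8),0,1)[0][0]; e=cv2.fitEllipse(c); E.append((e[0][0]+u-20,e[0][1]+v-20)); print(k,e)
P=onplane(g,E,.2137); d=P[0]-P[1]; s=np.array([.49392,-.25699]); m=P.mean(0)[:2]; y=np.arctan2(-d[0],d[1])
c,sn=np.cos(y),np.sin(y); print(E,P,np.linalg.norm(d),y,'offset in carrier frame',np.array([[c,sn],[-sn,c]])@(m-s))
robot.goto([.5774,.2524,.24],[np.pi,0,-.1835]); 
robot.move_straight([.5774,.2524,.125],vel=.1); robot.sleep(.4)
s=robot.sense(); print(s['t'],s['tcp_pos'],s['tcp_rot'],s['wrist_force'],s['torque'],s['joint_pos'])
w=cam('wrist'); save('wh.png',w['image']); pickle.dump(w,open('wh.pkl','wb'))
```

```text
1 ((19.64187240600586, 19.72066307067871), (15.409414291381836, 18.64201545715332), 116.414306640625)
1 ((19.773563385009766, 19.907617568969727), (15.814387321472168, 18.807374954223633), 65.08760833740234)
[(188.64187240600586, 246.7206630706787), (453.77356338500977, 246.90761756896973)] [[ 0.50354722 -0.18773844  0.2137    ]
 [ 0.48450776 -0.32524882  0.2137    ]] 0.13882220593559808 -0.1375835590896142 offset in carrier frame [3.83982698e-05 5.06422420e-04]
14.2333 [0.57746459 0.25240353 0.12513952] [-3.14143369e+00 -2.13432200e-04 -1.83554444e-01] [-0.01096798 -0.7982129  -3.16193769] [0.01646856 0.02232737 0.03582404] [ 0.00539299  0.61503445 -0.69139074  1.72775848  0.46299016  0.96806076
 -2.61906824]
```

View pics/wh.png

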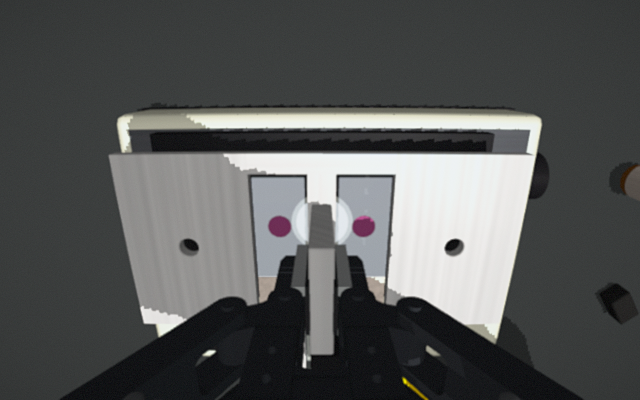

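The carrier hovers level over the stage, and the in-hand offset is about (0, +0.5 mm). Next is a guarded descent.

Run:
```python
from h import *
y=-.1835; ey=np.array([-np.sin(y),np.cos(y)]); p=np.array([.5774,.2524])-.0004*ey
robot.move_straight([*p,.112],vel=.05)
r=robot.move_straight([*p,.094],vel=.008,contact_N=3)
s=robot.sense(); print(r,s['t'],s['tcp_pos'],s['tcp_rot'],s['wrist_force'],s['torque'])
f=robot
```

```text
True 16.45 [0.57732815 0.25199464 0.09597842] [ 3.14152177e+00  1.33134145e-04 -1.83609537e-01] [0.81029813 0.48281194 3.4537268 ] [ 0.08209358 -0.10174173 -0.0232988 ]
```

Contact came at TCP z = 0.0960, exactly the seated height (104 mm grip, with the TCP 8 mm lower), so both pins appear to be in. I check seating by picture before letting go.

Run:
```python
from h import *
import pickle
w=cam('wrist'); a=w['image']; f=cam('scene'); pickle.dump(f,open('ss.pkl','wb'))
save('ws.png',np.vstack([cv2.resize(a[140:300,100:540],(770,280)),cv2.resize(f['image'][180:320,370:540],None,fx=2.2,fy=2.2)[:, :770] if 0 else cv2.copyMakeBorder(cv2.resize(f['image'][185:315,370:540],(408,312)),0,0,0,362,0)]))
s=robot.sense(); print(s['wrist_force'],s['tcp_pos'])
C=cloud(w)
for u,v in((150,200),(220,200),(150,280),(420,200),(490,200),(490,280),(420,280),(220,280)): print(u,v,np.round(np.median(C[v-3:v+4,u-3:u+4].reshape(-1,3),0),4))
y=-.1835; ex=np.array([np.cos(y),np.sin(y)]); p=np.array([.4950,.2612])
for yy in(0,np.pi): print(robot.inverse_kinematics([*(p-.03*ex),.15],[np.pi,0,y+yy]))
```

```text
[0.32037223 1.15125054 5.66585484] [0.57732328 0.25198008 0.09575138]
150 200 [0.6183 0.3328 0.0691]
220 200 [0.6116 0.2976 0.069 ]
150 280 [0.5737 0.3491 0.0688]
420 200 [0.5938 0.1995 0.0691]
490 200 [0.5874 0.1641 0.0692]
490 280 [0.5397 0.1649 0.069 ]
420 280 [0.5476 0.2034 0.0692]
220 280 [0.5672 0.3103 0.0692]
[-0.10519059  0.4205324  -0.62470721  1.93122127  0.31312949  0.88691009
 -2.64340096]
[ 0.24910814  0.64382721 -1.17531701  1.91440697  0.68709094  1.06194082
  0.16642231]
```

View pics/ws.png

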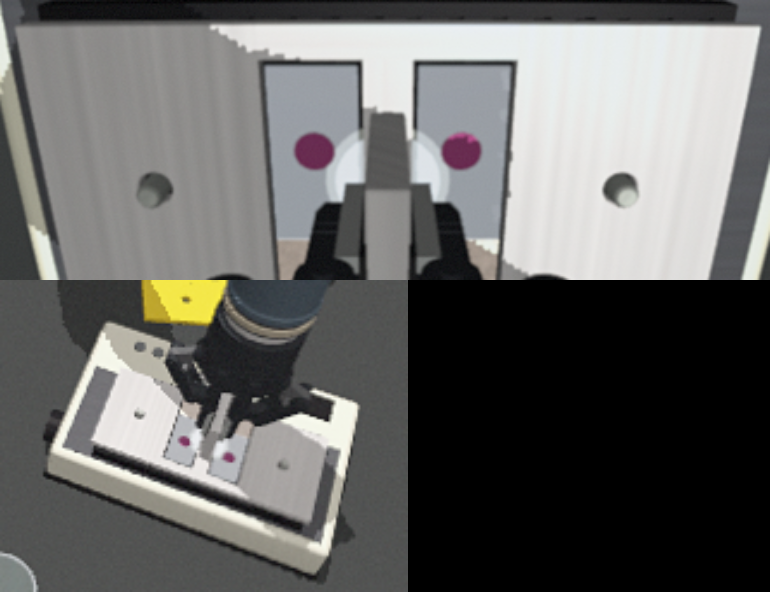

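The picture shows both pins through their holes (crop (153,190) and (622,190)). The plate top reads 69 mm at all eight points, so it is home and flat. I release, rise, and push the bolt with shut fingers.

Run:
```python
from h import *
import pickle
x,yy,z=robot.sense()['tcp_pos']
robot.move_straight([x,yy,.0962],vel=.02)
print(robot.sense()['wrist_force'])
robot.grip(0.45); robot.sleep(.2); print(robot.sense()['wrist_force'])
robot.move_straight([x,yy,.26],vel=.12)
f=cam('wrist'); pickle.dump(f,open('wr.pkl','wb'))
C=cloud(f); y=-.1835; ex=np.array([np.cos(y),np.sin(y)]); ey=np.array([-ex[1],ex[0]]); o=np.array([.4950,.2612])
S=C.reshape(-1,3); q=S[:,:2]-o; k=(abs(q@ex)<.02)&(abs(q@ey)<.03)&(S[:,2]>.09)&(S[:,2]<.105); S=S[k]; q=q[k]
print('post',len(S),S.mean(0),(q@ex).min(),(q@ex).max(),(q@ey).min(),(q@ey).max())
P=S.mean(0)[:2]
k=C[...,2]; S=C.reshape(-1,3); q=(S[:,:2]-[.5774,.2524]); k=(abs(q@ex)<.045)&(abs(q@ey)<.1)&(abs(q@ey)>.045)&(abs(abs(q@ey)-.07)>.01)&(S[:,2]>.05); S=S[k];q=q[k]
print('plate z',[np.round(np.median(S[(q@ey>0)==b][:,2]),4) for b in (True,False)],S[:,2].std())
robot.grip(0.0)
T=P-.032*ex
robot.goto([*T,.2],[np.pi,0,y+np.pi]); s=robot.sense(); print(s['t'],s['tcp_pos'],s['joint_pos'],s['opening'])
w=cam('scene'); save('sp.png',cv2.resize(w['image'][120:320,340:560],(660,600)))
```

```text
[0.10348749 0.05228587 1.67102536]
[-0.00428672 -0.76466316 -0.24429307]
post 330 [0.500157   0.26151758 0.09675178] -0.0019155749896086723 0.009721279173698206 -0.01015695181011636 0.012497883285068616
plate z [np.float64(0.3105), np.float64(0.3108)] 0.1194807139186093
21.7833 [0.46887056 0.26733178 0.20006275] [ 0.262522    0.5591987  -1.17150073  1.85932042  0.57535838  1.11632251
  0.26311896] -0.002630931490284471
```

View pics/sp.png

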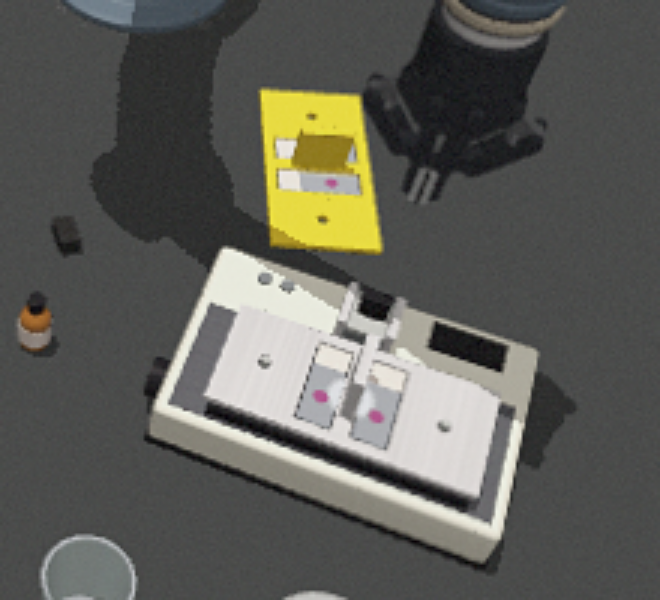

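The scene crop shows the carrier on the stage with both pin tips in view and the fingers shut behind the post (post at crop (375,303)). Now I push the bolt forward until it reaches its stop.

Run:
```python
from h import *
y=-.1835; ex=np.array([np.cos(y),np.sin(y)]); o=np.array([.4988,.2607]); m=np.array([.5774,.2524])
pos=lambda d:o+d*ex
robot.move_straight([*pos(-.031),.095],vel=.12); robot.sleep(.2)
print(robot.sense()['wrist_force'])
r=robot.move_straight([*pos(-.0195),.095],vel=.04,contact_N=6); print('early',r)
r=robot.move_straight([*pos(.006),.095],vel=.015,contact_N=8)
s=robot.sense(); print(r,s['t'],'tcp rel pin line',(s['tcp_pos'][:2]-m)@ex,'rel post start',(s['tcp_pos'][:2]-o)@ex,s['wrist_force']@[*ex,0],s['wrist_force'])
```

```text
[ 0.59515885  0.40935018 -0.25314138]
early False
True 24.6917 tcp rel pin line -0.08002630980766393 rel post start -0.0012314031771281262 -0.22736370558199864 [-0.13107151  0.53976935  0.91327687]
```

Run:
```python
from h import *
import pickle
y=-.1835; ex=np.array([np.cos(y),np.sin(y)]); o=np.array([.4988,.2607])
pos=lambda d:o+d*ex
r=robot.move_straight([*pos(.006),.095],vel=.008,contact_N=12)
s=robot.sense(); print(r,s['t'],'rel post start',(s['tcp_pos'][:2]-o)@ex,s['wrist_force']@[*ex,0])
robot.move_straight([*pos(-.03),.095],vel=.1)
robot.move_straight([*pos(-.03),.25],vel=.2); robot.sleep(.3)
robot.goto([.46,.10,.30],[np.pi,0,y+np.pi]); robot.sleep(.3)
f=cam('top'); g=cam('scene'); C=cloud(f); S=C.reshape(-1,3); ey=np.array([-ex[1],ex[0]])
q=S[:,:2]-o; k=(abs(q@ex-.008)<.03)&(abs(q@ey)<.02)&(S[:,2]>.085)&(S[:,2]<.112); print('post now',k.sum(),(q[k]@ex).min(),(q[k]@ex).max())
a=cv2.resize(f['image'][145:250,130:260],(520,420)); b=cv2.resize(g['image'][180:320,360:540],(270,210))
save('end.png',np.hstack([a,cv2.copyMakeBorder(b,0,210,0,0,0)]))
pickle.dump(f,open('te.pkl','wb'));print(robot.sense()['t'])
```

```text
True 25.4833 rel post start -0.0011430285389112688 0.05449081577917801Traceback (most recent call last):
  File "<stdin>", line 11, in <module>
    return umr_minimum(a, axis, None, out, keepdims, initial, where)
ValueError: zero-size array to reduction operation minimum which has no identity
```

A 12 N push stopped at the same spot, so the bolt is at its stop. The arm hides the top view, so I confirm with the wrist camera.

Run:
```python
from h import *
y=-.1835; ex=np.array([np.cos(y),np.sin(y)]); ey=np.array([-ex[1],ex[0]]);o=np.array([.4988,.2607]); m=np.array([.5774,.2524])
robot.goto([.5765,.251,.326],[np.pi,0,-.186]); robot.sleep(.3)
f=cam('wrist'); S=cloud(f).reshape(-1,3)
q=S[:,:2]-o; k=(abs(q@ex-.008)<.03)&(abs(q@ey)<.02)&(S[:,2]>.09)&(S[:,2]<.112)
print('post',k.sum()); print((q[k]@ex).min(),(q[k]@ex).max()) if k.any() else 0
q=S[:,:2]-m; k=(abs(q@ex)<.045)&(abs(q@ey)<.1)&(abs(q@ey)>.045)&(S[:,2]>.05)&(S[:,2]<.09)
for b in(True,False):
  kk=k&((q@ey>0)==b); print('plate z',np.percentile(S[kk,2],[5,50,95]))
save('end.png',cv2.resize(f['image'][70:270,170:490],(800,500)))
s=robot.sense();print(s['t'],s['wrist_force'])
```

```text
post 236
0.01158856804718614 0.023645689489057386
plate z [0.06798357 0.06930854 0.07072598]
plate z [0.06799456 0.06937029 0.07070436]
30.8833 [ 0.18604079 -0.10727393 -0.86965399]
```

View pics/end.png

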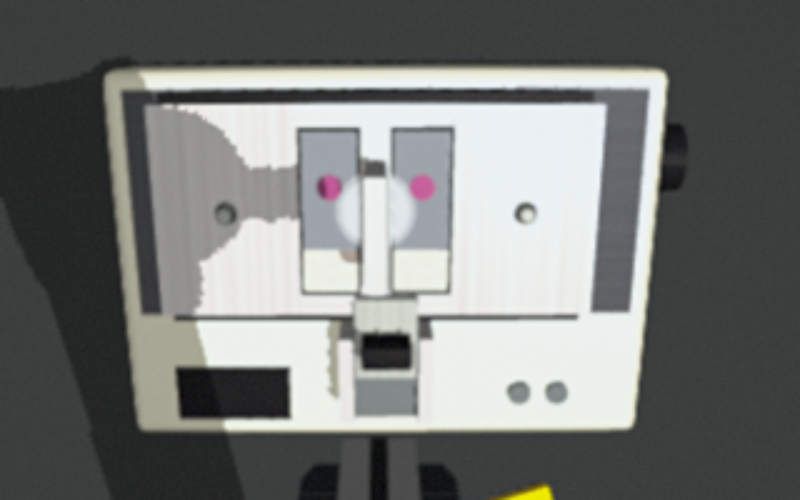

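The tongue at crop (385,312) lies over the carrier's edge. The post has moved 17.6 mm, which from its roughly 3 mm start puts it at the 20 mm stop. The plate is flat with both pins in, and the arm is clear.

```bash
python3 -c "
from plant import robot
print(robot.close_job())"
```

```text
the job is handed in; nothing more can be done
None
```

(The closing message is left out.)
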